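# Bring the empty dish under the filling nozzle

### The job

Get the filling stand ready for the next praline: push on a spoke of the dish carousel with a fingertip until the empty dish stands at the filling station marked by the pointed pin, and push the nozzle arm round to its stop, so that the nozzle stands over the middle of the empty dish. Only push: the two pralines stay lying in their dishes untouched, and the other things on the counter stay where they are.

Things in the scene. Friction and masses are not known exactly. Their poses are not given: they have to be found in the camera images.
- hub (a point): Upright axis of the three-armed dish carousel, 50 mm above the counter; x and y axes: those of the cast metal stand, which is fixed to the counter. Domed hub 40 mm across, top at 60 mm. Under the spokes lie only the stand's flat foot and rails (9 mm high).
- empty_dish (a point): Centre of the inner floor of the one dish without a praline, 46 mm above the counter, 105 mm from the carousel's axis, on the end of a spoke; it turns with the carousel. The other two spokes lie at +120 and -120 degrees from it. The three steel dishes are alike: round, 56 mm across, rim 52 mm above the counter.
- dish_1 (a point): Centre of the inner floor of the dish holding praline_1 (50 mm across inside, 6 mm deep), +120 degrees (anticlockwise from above) from the empty dish.
- dish_2 (a point): The same for praline_2, -120 degrees from the empty dish.
- station (a point): Filling place, a fixed point of the stand 105 mm from the hub axis, 50 mm above the counter, straight below where the nozzle tip comes when its arm is at the stop. A fixed pointed pin (14 mm thick, tip 44 mm above the counter) stands just outside it, 147 mm from the axis in the same direction, and marks it.
- carousel (a joint): Turn of the carousel in rad, anticlockwise from above; 0 at the start, however the dishes stand. Three upright fin spokes at 120 degrees, each 8 mm thick, 30 to 50 mm above the counter, free to push from 20 to 72 mm from the axis; any of them may be pushed, either way, without end. Friction 0.06 N m; it stays where it is left.
- nozzle_arm (a joint): Swing of the nozzle arm in rad, growing clockwise from above; pi/2 (1.571) is at its stop, with the nozzle over the station; 0 is a quarter turn before that, pointing away from the carousel (along the stand's -y). Starts between -0.25 and 0.35. Friction 0.06 N m; stays where it is left.
- pivot (a point): Pivot of the nozzle arm, on a 20 mm post 156 mm from the carousel's axis; point at the arm's mid height, 119 mm above the counter (pivot top 133 mm). The arm is a level bar 10 mm thick, 113 to 125 mm above the counter, free to push from 20 to 98 mm from the pivot. A bracket with an upright stop pin stands close by the pivot, on the side where the arm comes to rest.
- nozzle_tip (a point): Lower end of the small cone-shaped metal nozzle (19 mm across, 33 mm long, point down) under the arm's outer end, 80 mm above the counter, 115 mm from the pivot. It passes clear over dishes and pralines.
- praline_1: Square chocolate praline, 25 x 25 x 16 mm, loose in dish_1; origin at the centre of its underside, z axis up.
- praline_2: The same, loose in dish_2.
- tape_1: Bystander: roll of tape lying flat, 97 x 96 x 25 mm, left of the work; origin at the centre of its underside.
- mug: Bystander: mug, 77 x 115 x 101 mm, left of the work; origin at the centre of its underside.
- nib_bowl: Bystander: small bowl, 76 mm across, 35 mm high, on the counter to the right of the stand, beside the dish circle; origin at the centre of its underside.
- spice_jar: Bystander: jar, 41 mm across, 105 mm high, left of the stand; origin at the centre of its underside.
- tumbler: Bystander: plain tumbler, 74 mm across, 98 mm high, behind left of the stand; origin at the centre of its underside.

How it is judged:
By the outcome, as a careful person would: the job done as asked, in the order asked, and still so for the second after the job is handed in, with the robot touching nothing.
It also fails if it takes over 61 s, if anything falls off the work surface, if the arm or the gripper's body presses on something with over 40 N, if the wrist force passes 120 N, or if a joint passes its speed limit or range.

### The arm

A 6-joint arm with a two-finger parallel gripper is mounted at the origin on the work surface; the furniture and walls round the work are solid. World frame = base frame: x ahead of the robot, y to its left, z up, the work surface at z = 0. Lengths are in mm, angles in degrees, forces in N, time in s.
With the tool pointing down it reaches from about 250 to 775 mm from the base axis. Payload 4 kg.
Tool frame: the origin (TCP) lies at the very end of the fingers, on their centre line; the grasp point (between the pads) lies 19 mm behind it (bot.grip_depth is the distance from the TCP to the grasp point, in mm); z points along the fingers, y is the line along which they close (so a half turn about z gives the same grasp; the last joint's range is limited). The gripper opens to 85 mm and grips with 20 to 120 N. Pads are 22 mm wide; open, the fingers measure 114 mm over their backs; the gripper's body (76 mm by 85 mm) begins 54 mm behind the grasp point. The pads swing forward as they close: fully open they stand 13 mm farther back than shut.
Start: joints at [58.035, 4.996, 78.535, -0, 96.463, -5.907], TCP at [241.616, 494.104, 231.341] pointing down, gripper open.
Joint ranges: [-177.83, 177.83], [-43.37, 116.18], [15.69, 146.23], [-61.86, 241.86], [9.47, 152.12], [-147.06, 147.06]. Speed limits (degrees/s): [159.86, 159.86, 180, 180, 180, 180].

### API

Orientations are given as [roll, pitch, yaw] about the fixed x, y, z axes, in that order (R = Rz(yaw) Ry(pitch) Rx(roll)).
In Python, from station import get_state, capture, hand_in, bot gives the robot as it stands.
- The arm moves only by the tool jog_arm, never from a script. Its argument "series" is a list that holds one entry, the list of rows, each a list of 6 numbers: the shift along the tool's x, y, z each as a share of 20 cm, from -1 to 1, then the turn, a rotation vector about the tool's x, y, z each as a share of 45 degrees, from -1 to 1. A call has exactly 8 rows; each row is the pose to reach, as a shift and turn from the pose commanded when the call began, along the tool's axes at that moment; what a row does not reach only later rows make up. A row lasts 1/12 s, in which the tool goes at most 41.7 mm and 7.16 degrees, less where a joint would pass 70% of its speed; a pose out of reach is approached as far as the arm can. A call with a number of a shift or a turn outside -1 to 1 is refused whole. A call with a gripper value outside its range is refused whole. "hand" is the closure, from -1 (fully open) to 1 (shut), set as the call begins (left out, the last holds). The fingers move at their own pace and stop on an object; "grip_force" is the grip in N (left out, the last holds). Time passes only in rows, so rows that repeat a pose let the fingers close, or fill a call up. It gives the time, the measured TCP pose, the force, the opening and the grip force at its end, in the units of the state.
- get_state(): the state, without advancing time (a new reading comes with each control period).
- capture(name): name is "scene" or "top"; returns a dict with "pixels" (400x640x3 uint8, red, green, blue), "K" (3x3 intrinsics, pixels), "cam_to_world" (4x4, takes a point from camera to world coordinates). Camera axes: x right, y down, z forward; pixel columns grow to the right and rows downward; lengths in mm; the calibration is good to about 2 mm. A picture is of the moment at which its call begins. There is no depth.
- hand_in(): hands the job in; it is judged then, once.
The state is a dict: "time_s": time; "q": joint angles; "joint_velocities": joint speeds; "effort": joint torques, N m; "tool_pos": TCP position; "ee_rot": TCP orientation; "ft_force": force on the tool from outside, world axes, zero at the start; "torque": the same for the moment, N m; "gripper_width": finger opening in mm; "grip_force": force on a finger pad.
Only numpy, scipy, OpenCV 4.12 (cv2) and the standard library are available. Lean on these libraries where they do the work, as an engineer would, in place of code of your own. Each camera call takes 0.05 s, during which the arm holds its last target. There are 200 camera calls.

## Working session

There is one attempt and no reset: what is moved stays moved. The work goes in short steps, Python scripts to look and compute and a tool call to move; the robot and the scene stay as the last step left them, time stands still between calls to the robot, and variables do not carry over. Pictures are saved under pics/ and viewed, at most 12 in all, crops included, and the job is handed in when it is done.

Besides the shell and the picture viewer there is one more tool, called after ">>>" as a command line: name --argument value ..., lists and objects as JSON in quotes. jog_arm: Moves the arm, as the interface text tells. Its arguments: {"type":"object","properties":{"series":{"type":"array"},"hand":{"type":"number"},"grip_force":{"type":"number"}},"required":["series"]}

```bash
mkdir -p pics; ls; cat > h.py <<'E'
import numpy as np, cv2
from station import get_state, capture, hand_in, bot
def snap(n,f):
    c=capture(n); cv2.imwrite('pics/'+f,cv2.cvtColor(np.asarray(c['pixels']),cv2.COLOR_RGB2BGR))
    np.savez('pics/'+f+'.npz',K=c['K'],T=c['cam_to_world']); return c
def px2w(f,uv,z):
    d=np.load('pics/'+f+'.npz'); T=d['T']
    r=T[:3,:3]@np.linalg.inv(d['K'])@[uv[0],uv[1],1]; o=T[:3,3]
    return o+r*(z-o[2])/r[2]
def w2px(f,p):
    d=np.load('pics/'+f+'.npz'); T=d['T']
    q=d['K']@(T[:3,:3].T@(np.array(p,float)-T[:3,3])); return q[:2]/q[2]
E
python3 - <<'E'
from h import *
for n in('top','scene'):
    c=snap(n,n+'0.png'); print(c['cam_to_world'].round(2),c['K'])
print(get_state())
E
```

```text
pics
[[ 2.00000e-02 -1.00000e+00  7.00000e-02  4.15370e+02]
 [-1.00000e+00 -2.00000e-02 -1.00000e-02  2.46770e+02]
 [ 1.00000e-02 -7.00000e-02 -1.00000e+00  1.29546e+03]
 [ 0.00000e+00  0.00000e+00  0.00000e+00  1.00000e+00]] [[439.32204577   0.         314.21621234]
 [  0.         439.32204577 200.41899012]
 [  0.           0.           1.        ]]
[[ 8.1000e-01 -4.0000e-01  4.3000e-01  9.8100e+00]
 [-5.9000e-01 -5.6000e-01  5.9000e-01 -4.6261e+02]
 [ 1.0000e-02 -7.3000e-01 -6.9000e-01  9.1676e+02]
 [ 0.0000e+00  0.0000e+00  0.0000e+00  1.0000e+00]] [[506.68574547   0.         314.81554324]
 [  0.         506.68574547 188.46210393]
 [  0.           0.           1.        ]]
{'time_s': 0.1, 'q': array([ 5.80345303e+01,  5.03618075e+00,  7.86168962e+01,  6.52222650e-04,
        9.64643230e+01, -5.90612886e+00]), 'joint_velocities': array([ 0.05359233, -0.17161497, -0.1898122 ,  0.02310742, -0.0438637 ,
       -0.02032239]), 'effort': array([ 2.45546282e-03, -3.53014934e+01, -3.14218032e+01,  1.91451505e-05,
        7.91909377e-03,  2.84492830e-05]), 'tool_pos': array([241.36363222, 493.69984989, 230.23655082]), 'ee_rot': array([-1.79883290e+02, -1.27251137e-02,  1.53940719e+02]), 'ft_force': array([ 0.25819636,  0.30486942, -0.2466591 ]), 'torque': array([ 0.04576444, -0.03738776,  0.01801693]), 'grip_force': 0.0, 'gripper_width': 85.06137120338424}
```

View pics/top0.png

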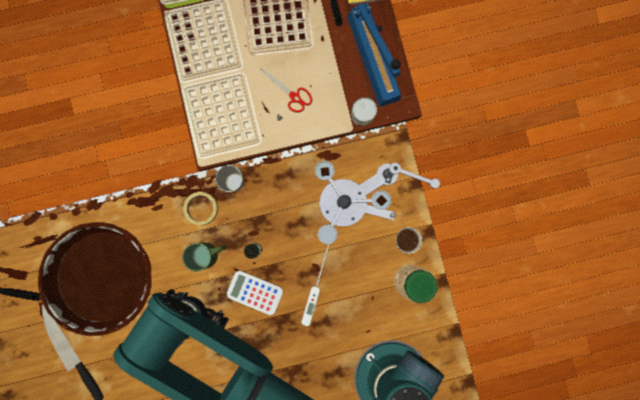

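View pics/scene0.png

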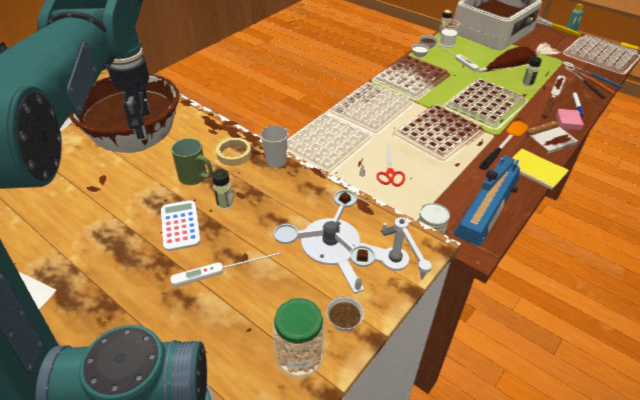

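Top view: hub is at about (344,202), the empty dish at (328,234), the pralines at (325,171) and (381,200), the pin at about (391,215), and the nozzle arm runs from (392,170) to (435,183). I'll zoom in.

```bash
python3 - <<'E'
import cv2,numpy as np
a=cv2.imread('pics/top0.png')[150:260,300:450]; b=cv2.imread('pics/scene0.png')[180:300,265:440]
a=cv2.resize(a,None,fx=5.2,fy=5.2,interpolation=2)[:572,:780]; b=cv2.resize(b,None,fx=4.5,fy=4.5,interpolation=2)
cv2.imwrite('pics/a.png',a); cv2.imwrite('pics/b.png',b)
E
```

```text
(no output)
```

View pics/a.png

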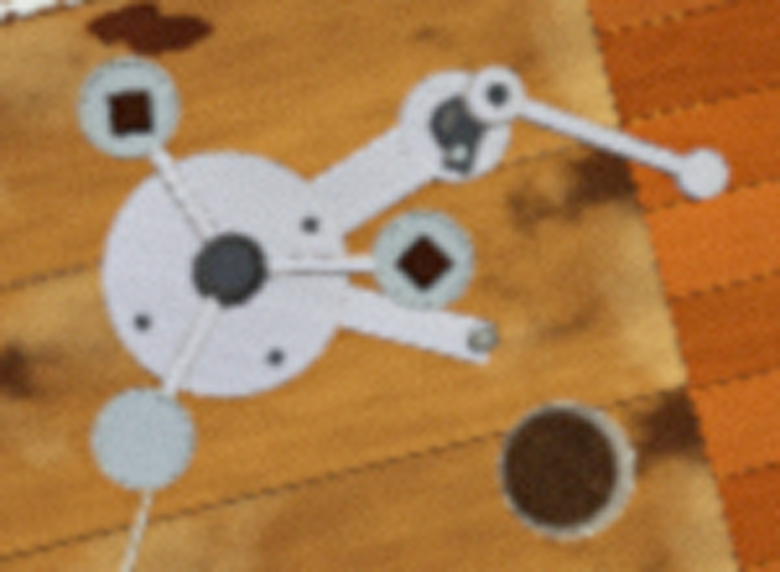

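View pics/b.png

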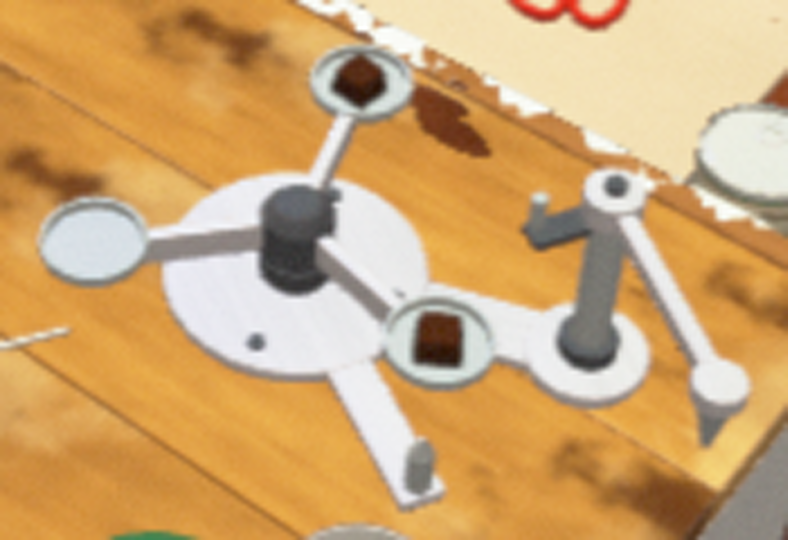

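The zooms agree. In the top crop: hub top (229,268), empty dish (143,439), pralines in (128,107) and (423,261), pin tip (483,332), pivot top (497,94), nozzle end (702,173). The stop bracket lies on the pivot's left/below side.

```bash
cat >> h.py <<'E'
A=lambda u,v:((u+.5)/5.2-.5+300,(v+.5)/5.2-.5+150)
B=lambda u,v:((u+.5)/4.5-.5+265,(v+.5)/4.5-.5+180)
E
python3 - <<'E'
from h import *
P={'hub':((229,268),(301,205),60),'empty':((143,439),(94,240),50),'d1':((128,107),(361,82),50),'d2':((423,261),(439,340),50),'pin':((483,332),(420,446),44),
'piv':((497,94),(616,187),133),'arm_end':((702,173),(719,383),126),'bowl':((567,470),None,35)}
W={}
for k,(a,b,z) in P.items():
    wa=px2w('top0.png',A(*a),z); wb=px2w('scene0.png',B(*b),z) if b else wa
    W[k]=wa[:2]; print(k,wa.round(1),wb.round(1))
ang=lambda v:np.degrees(np.arctan2(v[1],v[0]))
h=W['hub']
for k in('empty','d1','d2','pin','piv'): v=W[k]-h; print(k,np.hypot(*v).round(1),ang(v).round(1))
v=W['arm_end']-W['piv'];print('arm',np.hypot(*v),ang(v))
E
```

```text
hub [506.1 150.8  60. ] [507.1 148.6  60. ]
empty [412.8 195.7  50. ] [413.  197.7  50. ]
d1 [594.5 206.7  50. ] [594.4 208.8  50. ]
d2 [512.6  43.8  50. ] [513.7  45.9  50. ]
pin [474.6   9.5  44. ] [469.    5.5  44. ]
piv [593.   19.7 133. ] [592.1  19.5 133. ]
arm_end [555.  -87.9 126. ] [553.6 -88.5 126. ]
bowl [399.8 -38.9  35. ] [399.8 -38.9  35. ]
empty 103.6 154.3
d1 104.6 32.3
d2 107.3 -86.5
pin 144.8 -102.6
piv 157.3 -56.5
arm 114.15794910067868 -109.46107261713149
```

>>> jog_arm --series '[[[-0.12, -0.06, 0, 0, 0, -0.05], [-0.24, -0.11, 0, 0, 0, -0.1], [-0.36, -0.17, 0, 0, 0, -0.15], [-0.48, -0.22, 0, 0, 0, -0.2], [-0.6, -0.28, 0, 0, 0, -0.25], [-0.72, -0.34, 0, 0, 0, -0.276], [-0.84, -0.4, 0, 0, 0, -0.276], [-0.9, -0.43, 0, 0, 0, -0.276]]]' --hand 1 --grip_force 20

```text
time_s: 0.77
tool_pos: [366.8, 335.4, 230.7]
ee_rot: [-179.9, 0.0, 166.2]
ft_force: [0.1, 0.8, -0.4]
gripper_width: 0.2
grip_force: 0.0
```

```bash
cat >> h.py <<'E'
from scipy.spatial.transform import Rotation as R
H=np.array([506.8,150.]); PV=np.array([592.5,19.6])
def D(a): a=np.radians(a); return np.array([np.cos(a),np.sin(a)])
def go(*pts):
    "shares for successive world targets from the measured pose"
    s=get_state(); M=R.from_euler('xyz',s['ee_rot'],degrees=True).as_matrix()
    print('at',s['tool_pos'].round(1),s['ee_rot'].round(2),'F',s['ft_force'].round(1),'t',round(s['time_s'],2),'w',round(s['gripper_width'],1))
    for p in pts: print((M.T@(np.array(p)-s['tool_pos'])/200).round(3).tolist())
E
python3 -c "
from h import *
go((479.3,196.5,231),(479.3,196.5,80),(479.3,196.5,30))"
```

```text
at [366.8 335.4 230.7] [-1.7991e+02  2.0000e-02  1.6623e+02] F [ 0.1  0.8 -0.4] t 0.77 w 0.2
[-0.712, -0.541, -0.0]
[-0.711, -0.539, 0.755]
[-0.711, -0.539, 1.005]
```

>>> jog_arm --series '[[[-0.12, -0.09, 0, 0, 0, 0], [-0.24, -0.18, 0, 0, 0, 0], [-0.36, -0.27, 0, 0, 0, 0], [-0.48, -0.36, 0, 0, 0, 0], [-0.6, -0.45, 0.05, 0, 0, 0], [-0.712, -0.54, 0.12, 0, 0, 0], [-0.712, -0.54, 0.25, 0, 0, 0], [-0.712, -0.54, 0.4, 0, 0, 0]]]'

```text
time_s: 1.43
tool_pos: [480.4, 197.9, 151.7]
ee_rot: [179.9, 0.2, 166.2]
ft_force: [0.2, 0.7, -0.0]
gripper_width: -0.0
grip_force: 0.0
```

```bash
python3 -c "
from h import *
snap('top','top1.png');snap('scene','scene1.png')
a=cv2.imread('pics/top1.png')[150:260,300:450]; b=cv2.imread('pics/scene1.png')[150:260,265:415]
cv2.imwrite('pics/c.png',cv2.resize(np.vstack([a,b]),None,fx=2.7,fy=2.7,interpolation=2))
go((479.3,196.5,80),(479.3,196.5,30))"
```

```text
at [474.8 197.5 144.9] [-179.63   -0.66  166.29] F [-0.8 -0.4  1.6] t 1.53 w -0.1
[-0.027, 0.002, 0.324]
[-0.03, 0.004, 0.574]
```

View pics/c.png

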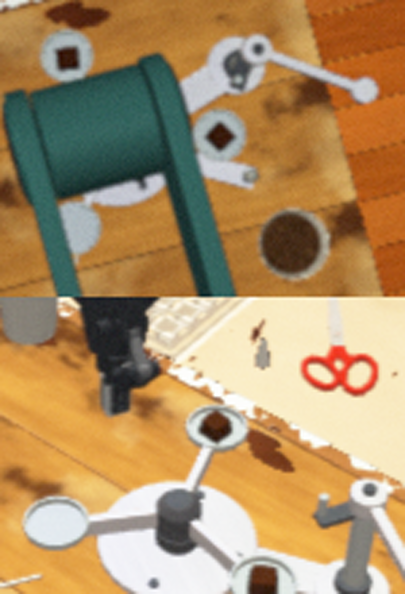

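The scene view shows the closed fingertip in the sector between the empty spoke and the far praline spoke, clear of both. I'll go down.

>>> jog_arm --series '[[[0, 0, 0.08, 0, 0, 0], [0, 0, 0.16, 0, 0, 0], [0, 0, 0.24, 0, 0, 0], [0, 0, 0.32, 0, 0, 0], [0, 0, 0.4, 0, 0, 0], [0, 0, 0.48, 0, 0, 0], [0, 0, 0.56, 0, 0, 0], [0, 0, 0.56, 0, 0, 0]]]'

```text
time_s: 2.2
tool_pos: [476.6, 199.1, 37.3]
ee_rot: [-179.9, -0.3, 166.4]
ft_force: [-0.8, -1.0, -0.3]
gripper_width: -0.0
grip_force: 0.0
```

```bash
cat >> h.py <<'E'
def tgt(phi,r=45,hx=11,hy=14.5,yaw=166.3,clear=0):
    "tool xy so that finger box touches clockwise face of spoke at phi"
    n=D(phi+90); sup=hx*abs(n@D(yaw))+hy*abs(n@D(yaw-90))
    return H+r*D(phi)-n*(4+sup+clear)
E
python3 -c "
from h import *
S=[154.3+10*i for i in range(0,11)]+[256.3]
for p in S: print(p,tgt(p).round(1))
go(*[(*tgt(p),30) for p in S])"
```

```text
154.3 [475.1 188. ]
164.3 [468.6 180.3]
174.3 [464.  174.3]
184.3 [460.3 167.8]
194.3 [457.8 160.2]
204.3 [456.7 151.7]
214.3 [457.3 142.7]
224.3 [459.9 133.6]
234.3 [464.6 124.9]
244.3 [471.3 117.2]
254.3 [479.7 110.9]
256.3 [481.6 109.8]
at [476.6 199.1  37.3] [-179.85   -0.26  166.41] F [-0.8 -1.  -0.3] t 2.2 w -0.0
[-0.006, -0.056, 0.037]
[0.017, -0.101, 0.037]
[0.032, -0.135, 0.037]
[0.042, -0.171, 0.037]
[0.046, -0.211, 0.037]
[0.041, -0.254, 0.037]
[0.027, -0.297, 0.038]
[0.004, -0.338, 0.038]
[-0.029, -0.375, 0.037]
[-0.071, -0.404, 0.037]
[-0.119, -0.425, 0.037]
[-0.129, -0.428, 0.037]
```

>>> jog_arm --series '[[[0, -0.03, 0.02, 0, 0, 0], [-0.005, -0.056, 0.03, 0, 0, 0], [0.006, -0.078, 0.03, 0, 0, 0], [0.017, -0.101, 0.03, 0, 0, 0], [0.025, -0.118, 0.03, 0, 0, 0], [0.032, -0.135, 0.03, 0, 0, 0], [0.037, -0.153, 0.03, 0, 0, 0], [0.042, -0.171, 0.03, 0, 0, 0]]]'

```text
time_s: 2.87
tool_pos: [462.4, 167.9, 33.9]
ee_rot: [179.9, 0.1, 166.4]
ft_force: [0.6, 1.9, 0.2]
gripper_width: 0.1
grip_force: 0.8
```

```bash
python3 -c "
from h import *
S=[184.3+5*i for i in range(0,11)]
go(*[(*tgt(p),32) for p in S])"
```

```text
at [462.4 167.9  33.9] [1.7995e+02 6.0000e-02 1.6637e+02] F [0.6 1.9 0.2] t 2.87 w 0.1
[0.01, -0.003, 0.009]
[0.012, -0.023, 0.009]
[0.013, -0.043, 0.009]
[0.012, -0.064, 0.009]
[0.009, -0.086, 0.009]
[0.003, -0.107, 0.009]
[-0.005, -0.129, 0.009]
[-0.016, -0.15, 0.009]
[-0.028, -0.17, 0.009]
[-0.044, -0.189, 0.009]
[-0.061, -0.206, 0.009]
```

Force shows contact, about 2 N. I'll continue to about 224° nominal.

>>> jog_arm --series '[[[0.011, -0.02, 0, 0, 0, 0], [0.013, -0.043, 0, 0, 0, 0], [0.012, -0.064, 0, 0, 0, 0], [0.009, -0.086, 0, 0, 0, 0], [0.003, -0.107, 0, 0, 0, 0], [-0.005, -0.129, 0, 0, 0, 0], [-0.016, -0.15, 0, 0, 0, 0], [-0.028, -0.17, 0, 0, 0, 0]]]'

```text
time_s: 3.53
tool_pos: [459.5, 133.1, 33.1]
ee_rot: [-180.0, -0.0, 166.4]
ft_force: [-0.6, 1.1, 0.4]
gripper_width: 0.0
grip_force: 0.6
```

```bash
python3 -c "
from h import *
S=[224.3+4*i for i in range(0,9)]
go(*[(*tgt(p),32) for p in S])
snap('top','top2.png');snap('scene','scene2.png')
a=cv2.imread('pics/top2.png')[150:260,300:450]; b=cv2.imread('pics/scene2.png')[170:280,275:425]
cv2.imwrite('pics/d.png',cv2.resize(np.vstack([a,b]),None,fx=2.7,fy=2.7,interpolation=2))"
```

```text
at [459.5 133.1  33.1] [-1.7999e+02 -4.0000e-02  1.6636e+02] F [-0.6  1.1  0.4] t 3.53 w 0.0
[-0.001, 0.003, 0.006]
[-0.013, -0.012, 0.006]
[-0.027, -0.027, 0.006]
[-0.042, -0.04, 0.006]
[-0.058, -0.053, 0.006]
[-0.076, -0.064, 0.006]
[-0.095, -0.073, 0.006]
[-0.114, -0.081, 0.006]
[-0.135, -0.087, 0.006]
```

View pics/d.png

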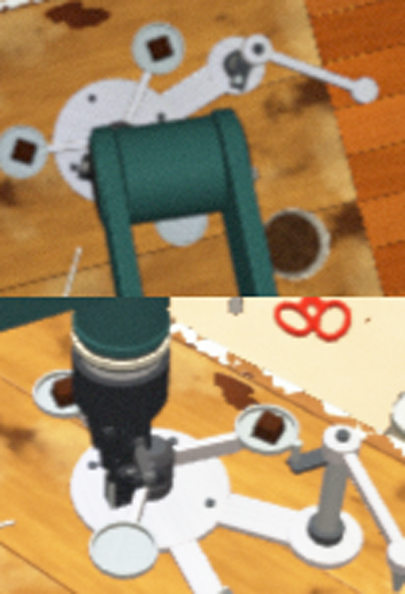

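The carousel has turned and the pralines sit still. Dishes are at top-crop (158,48) and (22,152).

```bash
python3 -c "
from h import *
for uv in((158,48),(22,152)):
    w=px2w('top2.png',((uv[0]+.5)/2.7-.5+300,(uv[1]+.5)/2.7-.5+150),50)[:2]-H; print(np.hypot(*w),np.degrees(np.arctan2(w[1],w[0]))%360)
w=px2w('scene2.png',((123+.5)/2.7-.5+275,(549-297+.5)/2.7-.5+170),50)[:2]-H;print(np.hypot(*w),np.degrees(np.arctan2(w[1],w[0]))%360)"
```

```text
105.4956111805119 337.4526268252983
102.81201725191923 98.73421473590072
105.56275375637074 220.17521227117732
```

>>> jog_arm --series '[[[-0.013, -0.012, 0, 0, 0, 0], [-0.027, -0.027, 0, 0, 0, 0], [-0.042, -0.04, 0, 0, 0, 0], [-0.058, -0.053, 0, 0, 0, 0], [-0.076, -0.064, 0, 0, 0, 0], [-0.095, -0.073, 0, 0, 0, 0], [-0.11, -0.08, 0, 0, 0, 0], [-0.117, -0.082, 0, 0, 0, 0]]]'

```text
time_s: 4.3
tool_pos: [479.0, 111.6, 33.3]
ee_rot: [-180.0, 0.0, 166.3]
ft_force: [-0.1, 0.7, -0.1]
gripper_width: 0.2
grip_force: 0.5
```

```bash
cat >> h.py <<'E'
def dish(f):
    "angle of empty dish from each visible praline (dark blob) / using hub"
E
python3 -c "
from h import *
go(*[(*tgt(p),32) for p in (252.3,254.3,256.3,258.3)])
snap('top','top3.png');snap('scene','scene3.png')
a=cv2.imread('pics/top3.png')[150:260,300:450]; b=cv2.imread('pics/scene3.png')[180:290,275:425]
cv2.imwrite('pics/e.png',cv2.resize(np.vstack([a,b]),None,fx=2.7,fy=2.7,interpolation=2))"
```

```text
at [479.  111.6  33.3] [-1.7997e+02  2.0000e-02  1.6634e+02] F [-0.1  0.7 -0.1] t 4.3 w 0.2
[0.006, 0.001, 0.007]
[-0.004, -0.003, 0.007]
[-0.014, -0.006, 0.007]
[-0.02, -0.008, 0.007]
```

View pics/e.png

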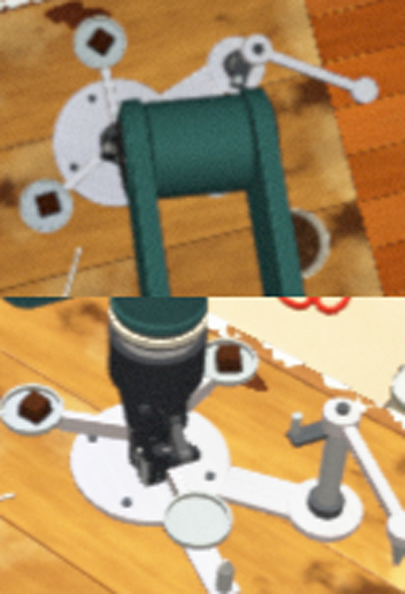

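The empty dish is near the pin. Dishes: top (100,43) and (47,206), scene empty (198,520). I'll refine this with an edge fit over the carousel angle.

```bash
cat >> h.py <<'E'
def fit(f,k,offs,h,lo,hi,z=52,r=28):
    """carousel angle (of empty dish) by maximum edge strength along the projected rims; offs = dishes visible"""
    g=cv2.GaussianBlur(cv2.imread('pics/'+f).astype(np.float32),(0,0),1.0)
    G=np.sqrt(sum(cv2.Sobel(g[...,c],5,1,0)**2+cv2.Sobel(g[...,c],5,0,1)**2 for c in range(3))); G=np.minimum(G,200)
    t=np.linspace(0,2*np.pi,120); best=[]
    for a in np.arange(lo,hi,.25):
        s=0
        for o in offs:
            c=h+105*D(a+o)
            uv=np.array([w2px(f,(c[0]+r*np.cos(x),c[1]+r*np.sin(x),z)) for x in t],np.float32)
            s+=cv2.remap(G,uv[:,:1],uv[:,1:],1).mean()
        best.append((s,a))
    return max(best)
def fith(f,offs,lo,hi):
    return max((*fit(f,0,offs,H+[dx,dy],lo,hi),dx,dy) for dx in range(-4,5,2) for dy in range(-4,5,2))
E
python3 -c "
from h import *
for f in('top','scene'):
    print(f,fith(f+'0.png',(0,120,-120),151,157)); print(fith(f+'3.png',(120,-120) if f=='top' else (0,120,-120),245,259))
for uv in((100,43),(47,206)):
    w=px2w('top3.png',((uv[0]+.5)/2.7-.5+300,(uv[1]+.5)/2.7-.5+150),50)[:2]-H; print(np.hypot(*w),np.degrees(np.arctan2(w[1],w[0]))%360)
w=px2w('scene3.png',((198+.5)/2.7-.5+275,(520-297+.5)/2.7-.5+180),50)[:2]-H;print(np.hypot(*w),np.degrees(np.arctan2(w[1],w[0]))%360)"
```

```text
top (np.float32(579.34766), np.float64(153.0), 0, -2)
(np.float32(395.5912), np.float64(253.0), 0, -2)
scene (np.float32(581.4937), np.float64(153.0), 0, 0)
(np.float32(568.67847), np.float64(252.75), 2, 0)
103.76374739389827 11.750869480728346
103.39780735312512 134.01359983641464
105.97924113166454 253.19018340235124
```

>>> jog_arm --series '[[[-0.002, -0.001, 0, 0, 0, 0], [-0.005, -0.002, 0, 0, 0, 0], [-0.007, -0.003, 0, 0, 0, 0], [-0.009, -0.004, 0, 0, 0, 0], [-0.011, -0.005, 0, 0, 0, 0], [-0.014, -0.006, 0, 0, 0, 0], [-0.014, -0.006, 0, 0, 0, 0], [-0.014, -0.006, 0, 0, 0, 0]]]'

```text
time_s: 5.07
tool_pos: [481.0, 110.3, 33.3]
ee_rot: [-180.0, 0.0, 166.4]
ft_force: [-0.9, -0.1, -0.9]
gripper_width: 0.1
grip_force: 0.4
```

```bash
python3 -c "
from h import *
go()
snap('top','top4.png');snap('scene','scene4.png')
for f in('top','scene'): print(fith(f+'4.png',(120,-120) if f=='top' else (0,120,-120),250,261))
# pivot foot (flat disc z~9) and pivot head top by circle edge fits
from scipy.optimize import minimize
def circ(f,c0,z,R_):
    g=cv2.GaussianBlur(cv2.imread('pics/'+f).astype(np.float32),(0,0),1.0)
    G=np.sqrt(sum(cv2.Sobel(g[...,c],5,1,0)**2+cv2.Sobel(g[...,c],5,0,1)**2 for c in range(3))); G=np.minimum(G,200)
    t=np.linspace(0,2*np.pi,90); b=[]
    for r in R_:
      for dx in np.arange(-8,8.1,1):
        for dy in np.arange(-8,8.1,1):
          uv=np.array([w2px(f,(c0[0]+dx+r*np.cos(x),c0[1]+dy+r*np.sin(x),z)) for x in t],np.float32)
          b.append((cv2.remap(G,uv[:,:1],uv[:,1:],1).mean(),r,c0[0]+dx,c0[1]+dy))
    return max(b)
for f in('top0.png','scene0.png'): print(f,'foot',circ(f,PV,9,range(26,36)),'head',circ(f,PV,128,(12,13,14,15,16)))
"
```

```text
at [481.  110.3  33.3] [-180.      0.    166.36] F [-0.9 -0.1 -0.9] t 5.07 w 0.1
(np.float32(394.72815), np.float64(255.25), 0, -2)
(np.float32(567.79126), np.float64(255.25), 2, 0)
top0.png foot (np.float32(182.44879), 26, np.float64(588.5), np.float64(11.600000000000001)) head (np.float32(187.36406), 16, np.float64(590.5), np.float64(19.6))
scene0.png foot (np.float32(169.92722), 35, np.float64(592.5), np.float64(21.6)) head (np.float32(197.19403), 16, np.float64(594.5), np.float64(19.6))
```

>>> jog_arm --series '[[[0.04, 0, 0, 0, 0, 0], [0.08, 0, 0, 0, 0, 0], [0.08, 0, -0.1, 0, 0, 0], [0.08, 0, -0.25, 0, 0, 0], [0.08, 0, -0.4, 0, 0, 0], [0.08, 0, -0.55, 0, 0, 0], [0.08, 0, -0.7, 0, 0, 0], [0.08, 0, -0.8, 0, 0, 0]]]'

```text
time_s: 5.83
tool_pos: [465.7, 114.3, 196.8]
ee_rot: [179.9, 0.3, 166.4]
ft_force: [-0.1, 0.4, 0.2]
gripper_width: -0.1
grip_force: 0.0
```

>>> jog_arm --series '[[[0.15, 0.2, 0, 0, 0, 0], [0.3, 0.4, 0, 0, 0, 0], [0.45, 0.6, 0, 0, 0, 0], [0.6, 0.7, 0, 0, 0, 0], [0.7, 0.7, 0, 0, 0, 0], [0.8, 0.7, 0, 0, 0, 0], [0.8, 0.7, 0, 0, 0, 0], [0.8, 0.7, 0, 0, 0, 0]]]'

```text
time_s: 6.5
tool_pos: [341.8, 288.1, 193.4]
ee_rot: [180.0, 0.1, 166.5]
ft_force: [0.0, -0.1, 0.1]
gripper_width: -0.1
grip_force: 0.0
```

```bash
python3 -c "
from h import *
go()
snap('top','top5.png');snap('scene','scene5.png')
for f in('top','scene'): print(fith(f+'5.png',(0,120,-120),250,261))
a=cv2.imread('pics/top5.png')[160:260,300:450]; b=cv2.imread('pics/scene5.png')[180:290,285:435]
a=cv2.resize(a,None,fx=5,fy=5,interpolation=2)[:,150:550]; b=cv2.resize(b,None,fx=5,fy=5,interpolation=2)[50:550,150:550]
cv2.imwrite('pics/f.png',np.hstack([a,b]))"
```

```text
at [341.8 288.1 193.4] [1.7999e+02 7.0000e-02 1.6650e+02] F [ 0.  -0.1  0.1] t 6.5 w -0.1
(np.float32(575.83545), np.float64(255.25), 0, -2)
(np.float32(580.9801), np.float64(256.0), 0, 0)
```

View pics/f.png

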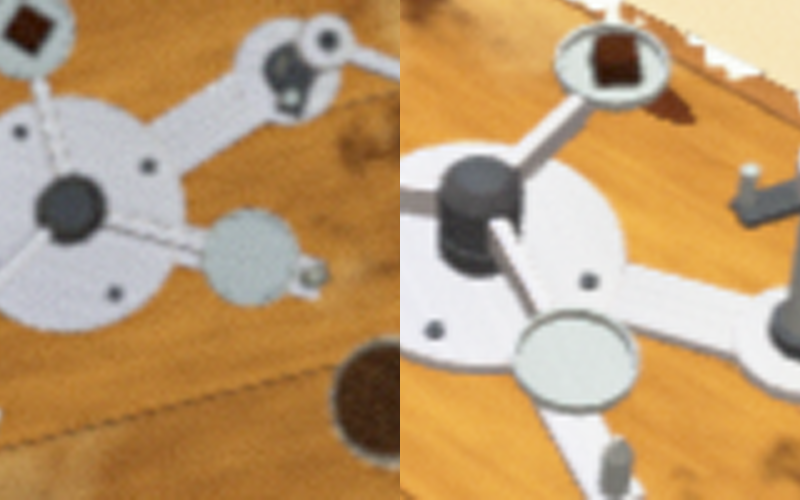

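The dish lies on the line from the hub to the pin: dish (250,256), pin (314,274), hub (70,208) in the left panel. I'll project the pin for candidate angles to compare.

```bash
python3 -c "
from h import *
for f,h in(('top5.png',H+[0,-2]),('scene5.png',H)):
  for a in(254,255,256,257,258):
    o=[]
    for z in(9,44):
      u,v=w2px(f,(*(h+147*D(a)),z))+.5
      o.append(np.round(((u-300)*5-150,(v-160)*5) if f[0]=='t' else ((u-285)*5-150+400,(v-180)*5-50)))
    print(f,a,*o)
"
```

```text
top5.png 254 [308. 287.] [320. 284.]
top5.png 255 [310. 282.] [321. 280.]
top5.png 256 [311. 278.] [322. 276.]
top5.png 257 [312. 274.] [323. 271.]
top5.png 258 [313. 270.] [324. 267.]
scene5.png 254 [602. 493.] [608. 444.]
scene5.png 255 [608. 492.] [613. 443.]
scene5.png 256 [613. 490.] [619. 441.]
scene5.png 257 [619. 488.] [624. 439.]
scene5.png 258 [624. 486.] [629. 437.]
```

```bash
cat >> h.py <<'E'
def tgt2(phi,r=65,hx=11,hy=14.5,yaw=166.4,clear=0):
    n=D(phi-90); sup=hx*abs(n@D(yaw))+hy*abs(n@D(yaw-90))
    return PV+r*D(phi)-n*(5+sup+clear)
E
python3 -c "
from h import *
p=tgt2(-109.5,clear=15); print(p)
go((*p,193))"
```

```text
[601.37451298 -52.49779534]
at [343.3 287.5 193.4] [1.7999e+02 6.0000e-02 1.6634e+02] F [ 0.7 -0.3 -0.4] t 6.6 w 0.4
[-1.656, -1.347, 0.004]
```

>>> jog_arm --series '[[[-0.12, -0.1, 0, 0, 0, 0], [-0.24, -0.19, 0, 0, 0, 0], [-0.36, -0.29, 0, 0, 0, 0], [-0.48, -0.39, 0, 0, 0, 0], [-0.6, -0.49, 0, 0, 0, 0], [-0.72, -0.58, 0, 0, 0, 0], [-0.83, -0.67, 0, 0, 0, 0], [-0.83, -0.67, 0, 0, 0, 0]]]'

```text
time_s: 7.27
tool_pos: [475.8, 113.3, 192.8]
ee_rot: [-179.9, 0.1, 165.9]
ft_force: [0.1, -0.5, -0.1]
gripper_width: 0.1
grip_force: 0.0
```

>>> jog_arm --series '[[[-0.12, -0.1, 0, 0, 0, 0], [-0.24, -0.19, 0, 0, 0, 0], [-0.36, -0.29, 0, 0, 0, 0], [-0.48, -0.39, 0, 0, 0, 0], [-0.6, -0.49, 0, 0, 0, 0], [-0.72, -0.58, 0, 0, 0, 0], [-0.83, -0.67, 0, 0, 0, 0], [-0.83, -0.67, 0, 0, 0, 0]]]'

```text
time_s: 7.93
tool_pos: [604.5, -56.4, 191.9]
ee_rot: [-179.9, 0.0, 166.0]
ft_force: [-0.7, -0.1, 0.3]
gripper_width: -0.1
grip_force: 0.0
```

```bash
python3 -c "
from h import *
p=tgt2(-109.5,clear=15)
go((*p,107))
snap('scene','scene6.png')
b=cv2.imread('pics/scene6.png')[130:290,335:485]
cv2.imwrite('pics/g.png',cv2.resize(b,None,fx=3.5,fy=3.5,interpolation=2))"
```

```text
at [604.5 -56.4 191.9] [-1.7987e+02  3.0000e-02  1.6599e+02] F [-0.7 -0.1  0.3] t 7.93 w -0.1
[0.02, 0.016, 0.424]
```

View pics/g.png

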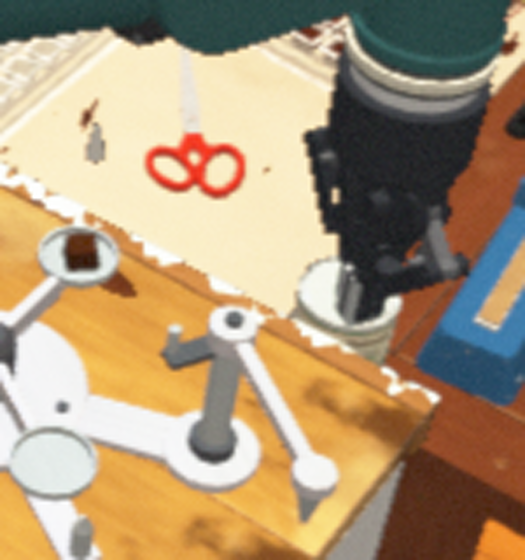

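The finger hangs behind the nozzle arm and clear of it; the jar lies further back. I'll go down to z ≈ 108.

>>> jog_arm --series '[[[0, 0, 0.06, 0, 0, 0], [0, 0, 0.12, 0, 0, 0], [0, 0, 0.18, 0, 0, 0], [0.01, 0, 0.24, 0, 0, 0], [0.02, 0.01, 0.3, 0, 0, 0], [0.02, 0.016, 0.36, 0, 0, 0], [0.02, 0.016, 0.42, 0, 0, 0], [0.02, 0.016, 0.42, 0, 0, 0]]]'

```text
time_s: 8.65
tool_pos: [597.2, -46.0, 105.4]
ee_rot: [-180.0, -0.4, 166.4]
ft_force: [-1.4, -0.5, 0.0]
gripper_width: 0.2
grip_force: 0.0
```

```bash
python3 -c "
from h import *
S=[-109.5-5*i for i in range(0,17)]
go(*[(*tgt2(p),107) for p in S])"
```

```text
at [597.2 -46.  105.4] [-179.98   -0.36  166.4 ] F [-1.4 -0.5  0. ] t 8.65 w 0.2
[0.047, -0.019, -0.008]
[0.07, -0.023, -0.008]
[0.095, -0.026, -0.008]
[0.12, -0.027, -0.007]
[0.146, -0.025, -0.007]
[0.173, -0.022, -0.007]
[0.2, -0.016, -0.007]
[0.226, -0.007, -0.007]
[0.253, 0.004, -0.007]
[0.279, 0.018, -0.006]
[0.304, 0.035, -0.006]
[0.328, 0.055, -0.006]
[0.35, 0.077, -0.006]
[0.37, 0.102, -0.006]
[0.389, 0.129, -0.006]
[0.404, 0.158, -0.006]
[0.417, 0.189, -0.006]
```

>>> jog_arm --series '[[[0.024, -0.015, -0.005, 0, 0, 0], [0.047, -0.02, -0.008, 0, 0, 0], [0.07, -0.023, -0.008, 0, 0, 0], [0.095, -0.026, -0.008, 0, 0, 0], [0.12, -0.027, -0.008, 0, 0, 0], [0.146, -0.025, -0.008, 0, 0, 0], [0.173, -0.022, -0.008, 0, 0, 0], [0.2, -0.016, -0.008, 0, 0, 0]]]'

```text
time_s: 9.32
tool_pos: [559.2, -40.4, 111.2]
ee_rot: [-180.0, 0.0, 166.4]
ft_force: [1.4, -0.5, 0.4]
gripper_width: 0.0
grip_force: 0.6
```

```bash
python3 -c "
from h import *
S=[-139.5-5*i for i in range(0,11)]
go(*[(*tgt2(p),107) for p in S])"
```

```text
at [559.2 -40.4 111.2] [-1.8000e+02  4.0000e-02  1.6635e+02] F [ 1.4 -0.5  0.4] t 9.32 w 0.0
[0.009, 0.002, 0.021]
[0.036, 0.01, 0.021]
[0.062, 0.022, 0.021]
[0.088, 0.036, 0.021]
[0.113, 0.052, 0.021]
[0.137, 0.072, 0.021]
[0.159, 0.094, 0.021]
[0.18, 0.119, 0.021]
[0.198, 0.146, 0.021]
[0.213, 0.175, 0.021]
[0.226, 0.206, 0.021]
```

>>> jog_arm --series '[[[0.022, 0.006, 0.01, 0, 0, 0], [0.036, 0.01, 0.02, 0, 0, 0], [0.062, 0.022, 0.02, 0, 0, 0], [0.088, 0.036, 0.02, 0, 0, 0], [0.113, 0.052, 0.02, 0, 0, 0], [0.137, 0.072, 0.02, 0, 0, 0], [0.159, 0.094, 0.02, 0, 0, 0], [0.18, 0.119, 0.02, 0, 0, 0]]]'

```text
time_s: 9.98
tool_pos: [529.8, -8.3, 106.9]
ee_rot: [-180.0, -0.0, 166.4]
ft_force: [0.9, -1.1, 0.0]
gripper_width: 0.3
grip_force: 0.5
```

```bash
python3 -c "
from h import *
S=[-174.5-4*i for i in range(0,7)]
go(*[(*tgt2(p),107) for p in S])"
```

```text
at [529.8  -8.3 106.9] [-1.7999e+02 -1.0000e-02  1.6636e+02] F [ 0.9 -1.1  0. ] t 9.98 w 0.3
[-0.001, -0.002, -0.001]
[0.013, 0.019, -0.001]
[0.027, 0.042, -0.001]
[0.038, 0.066, -0.001]
[0.047, 0.092, -0.001]
[0.055, 0.116, -0.001]
[0.061, 0.136, -0.001]
```

>>> jog_arm --series '[[[0.007, 0.01, 0, 0, 0, 0], [0.013, 0.019, 0, 0, 0, 0], [0.02, 0.03, 0, 0, 0, 0], [0.027, 0.042, 0, 0, 0, 0], [0.032, 0.054, 0, 0, 0, 0], [0.038, 0.066, 0, 0, 0, 0], [0.042, 0.078, 0, 0, 0, 0], [0.045, 0.09, 0, 0, 0, 0]]]'

```text
time_s: 10.65
tool_pos: [525.7, 11.0, 106.9]
ee_rot: [180.0, -0.0, 166.4]
ft_force: [0.5, -0.7, 0.3]
gripper_width: 0.2
grip_force: 0.4
```

>>> jog_arm --series '[[[0.001, 0.004, 0, 0, 0, 0], [0.002, 0.008, 0, 0, 0, 0], [0.003, 0.012, 0, 0, 0, 0], [0.004, 0.016, 0, 0, 0, 0], [0.005, 0.02, 0, 0, 0, 0], [0.005, 0.024, 0, 0, 0, 0], [0.005, 0.024, 0, 0, 0, 0], [0.005, 0.024, 0, 0, 0, 0]]]'

```text
time_s: 11.32
tool_pos: [525.8, 15.4, 106.9]
ee_rot: [-180.0, -0.0, 166.4]
ft_force: [0.2, -1.7, -0.6]
gripper_width: 0.3
grip_force: 1.1
```

>>> jog_arm --series '[[[0, 0.002, 0, 0, 0, 0], [0, 0.004, 0, 0, 0, 0], [0, 0.006, 0, 0, 0, 0], [0, 0.008, 0, 0, 0, 0], [0, 0.01, 0, 0, 0, 0], [0, 0.01, 0, 0, 0, 0], [0, 0.01, 0, 0, 0, 0], [0, 0.01, 0, 0, 0, 0]]]'

```text
time_s: 11.98
tool_pos: [525.8, 15.5, 106.9]
ee_rot: [-179.8, -0.0, 166.3]
ft_force: [-1.6, -8.5, 1.4]
gripper_width: -0.3
grip_force: 4.0
```

```bash
python3 -c "
from h import *
go()
snap('top','top7.png');snap('scene','scene7.png')
b=cv2.imread('pics/scene7.png')[150:300,285:455]
cv2.imwrite('pics/i.png',cv2.resize(b,None,fx=4,fy=4,interpolation=2))"
```

```text
at [525.8  15.5 106.9] [-1.7975e+02 -3.0000e-02  1.6631e+02] F [-1.6 -8.5  1.4] t 11.98 w -0.3
```

View pics/i.png

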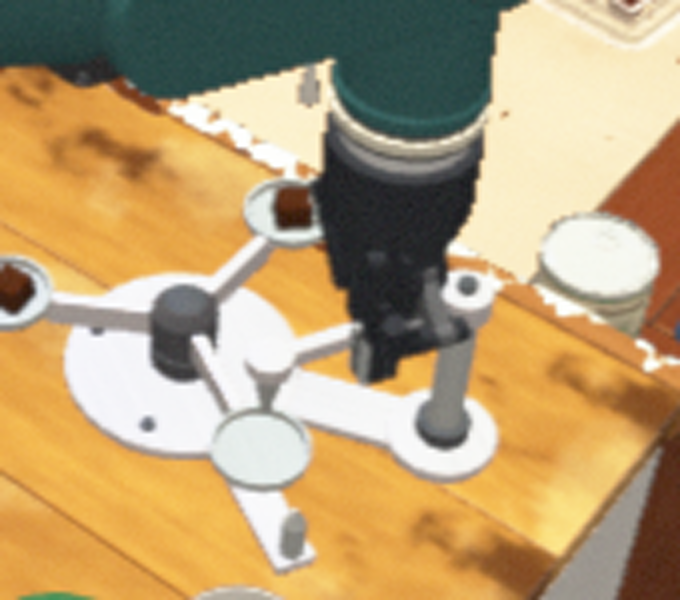

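The force has risen to 8.6 N with no further motion, so the arm is at its stop and the nozzle stands over the dish. I'll back off straight, lift and move clear.

>>> jog_arm --series '[[[0, -0.05, 0, 0, 0, 0], [0, -0.1, 0, 0, 0, 0], [0, -0.15, 0, 0, 0, 0], [0, -0.15, -0.1, 0, 0, 0], [0, -0.15, -0.2, 0, 0, 0], [0, -0.15, -0.35, 0, 0, 0], [0, -0.15, -0.45, 0, 0, 0], [0, -0.15, -0.5, 0, 0, 0]]]'

```text
time_s: 12.75
tool_pos: [520.6, -12.1, 210.6]
ee_rot: [179.9, 0.3, 166.3]
ft_force: [0.9, -0.3, 0.9]
gripper_width: -0.1
grip_force: 0.0
```

>>> jog_arm --series '[[[0.05, 0.15, -0.05, 0, 0, 0], [0.12, 0.3, -0.1, 0, 0, 0], [0.25, 0.45, -0.1, 0, 0, 0], [0.4, 0.6, -0.1, 0, 0, 0], [0.55, 0.75, -0.1, 0, 0, 0], [0.7, 0.9, -0.1, 0, 0, 0], [0.85, 1.0, -0.1, 0, 0, 0], [1.0, 1.0, -0.1, 0, 0, 0]]]'

```text
time_s: 13.42
tool_pos: [370.5, 232.9, 225.7]
ee_rot: [179.9, -0.1, 166.6]
ft_force: [-0.3, -0.5, -0.3]
gripper_width: -0.3
grip_force: 0.0
```

>>> jog_arm --series '[[[0.05, 0.15, 0, 0, 0, 0], [0.1, 0.3, 0, 0, 0, 0], [0.15, 0.4, 0, 0, 0, 0], [0.2, 0.5, 0, 0, 0, 0], [0.2, 0.5, 0, 0, 0, 0], [0.2, 0.5, 0, 0, 0, 0], [0.2, 0.5, 0, 0, 0, 0], [0.2, 0.5, 0, 0, 0, 0]]]'

```text
time_s: 14.08
tool_pos: [357.0, 335.6, 226.6]
ee_rot: [-180.0, -0.0, 166.3]
ft_force: [-0.5, 1.1, 0.3]
gripper_width: -0.1
grip_force: 0.0
```

```bash
python3 -c "
from h import *
go()
snap('top','top8.png');snap('scene','scene8.png')
a=cv2.imread('pics/top8.png')[155:255,310:410]; b=cv2.imread('pics/scene8.png')[190:290,290:410]
a=cv2.resize(a,None,fx=3.6,fy=3.6,interpolation=2); b=cv2.resize(b,None,fx=3.6,fy=3.6,interpolation=2)
cv2.imwrite('pics/j.png',np.hstack([a,b]))
for f in('top','scene'): print(fith(f+'8.png',(120,-120),250,261))
for st in (255.25,256,257):
  for f,h in(('top8.png',H+[0,-2]),('scene8.png',H)):
    for z in (80,126):
      u,v=w2px(f,(*(h+105*D(st)),z))+.5
      print(st,f,z,np.round(((u-310)*3.6,(v-155)*3.6) if f[0]=='t' else ((u-290)*3.6+360,(v-190)*3.6),1))
"
```

```text
at [357.  335.6 226.6] [-1.7996e+02 -2.0000e-02  1.6629e+02] F [-0.5  1.1  0.3] t 14.08 w -0.1
(np.float32(394.6394), np.float64(255.25), 0, -2)
(np.float32(394.63416), np.float64(255.75), 0, 0)
255.25 top8.png 80 [259.8 202.2]
255.25 top8.png 126 [270.  199.1]
255.25 scene8.png 80 [578.6 227.1]
255.25 scene8.png 126 [583.  175.6]
256 top8.png 80 [260.2 200.5]
256 top8.png 126 [270.5 197.3]
256 scene8.png 80 [580.7 226.5]
256 scene8.png 126 [585.2 175. ]
257 top8.png 80 [260.8 198.2]
257 top8.png 126 [271.1 194.9]
257 scene8.png 80 [583.5 225.6]
257 scene8.png 126 [588.  174.1]
```

View pics/j.png

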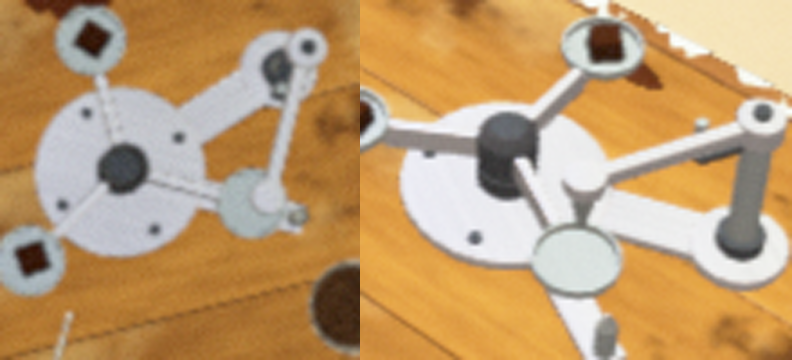

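Nozzle end (267,197) in the top view and (586,177) in the scene view fit a station at about 256°. The empty dish stands at about 255.5°, about 1 mm off. The pralines lie undisturbed.

```bash
python3 -c "
from station import hand_in
print(hand_in())"
```

```text
the job is handed in; nothing more can be done
None
```

The job is handed in: by the camera images the empty dish stands at the station within about 1 mm, the nozzle arm is at its stop over it, and both pralines still lie in their dishes, after about 14 s of robot time.

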